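# Lower the trolley jack's arm past its safety ratchet

### The arm

A 7-joint arm with a two-finger parallel gripper is mounted at the origin on the work surface. World frame = base frame: x ahead of the robot, y to its left, z up, the work surface at z = 0. Lengths are in mm, angles in rad, forces in N, time in s.
With the tool pointing down it reaches from about 400 to 875 mm from the base axis. Payload 4.4 kg.
Tool frame: the origin (TCP) lies at the very end of the fingers, on their centre line; the grasp point (between the pads) lies 19 mm behind it; x points along the fingers, y is the direction in which the jaws open and shut, and the axes are right-handed (so a half turn about x gives the same grasp; the last joint's range is limited). The gripper opens to 85 mm and grips with 20 to 120 N. Pads are 22 mm wide; open, the fingers measure 114 mm over their backs; the gripper's body (76 mm by 85 mm) begins 54 mm behind the grasp point. The pads swing forward as they close: fully open they stand 13 mm farther back than shut.
Start: joints at [1.056, 0.628, 0.038, 1.517, -0.027, 0.996, -0.02], TCP at [282.054, -585.631, 200.013] pointing down, gripper open.
Joint ranges: [-3.06, 3.06], [-0.37, 2.12], [-1.25, 1.32], [0.18, 2.47], [-1.1, 4.24], [0.23, 1.98], [-2.94, 2.94]. Speed limits (rad/s): [2.57, 2.57, 3.14, 3.14, 3.14, 3.14, 3.14].

### API

Orientations are given as [roll, pitch, yaw] about the fixed x, y, z axes, in that order (R = Rz(yaw) Ry(pitch) Rx(roll)).
In Python, from cell import readout, cams, order gives the robot as it stands. The module is installed in compiled form; this text tells all that it offers.
- The arm moves only by the shell command python3 -m creep 'ROWS'. ROWS is JSON, a list of rows, each a list of 3 entries, a list of its own where there are three numbers: the shift along the tool's x, y, z in units of 10 cm (1.0 is 10 cm), then the turn about the tool's x in units of pi/4 rad (1.0 is pi/4 rad), then the closure, from 0 (fully open) to 1 (shut). In form: [[[x, y, z], spin, gripper], ...]. A call has 1 to 20 rows; each row is the pose to reach, as a shift and turn from the pose commanded when the call began, along the tool's axes at that moment; what a row does not reach only later rows make up. A row lasts 1/10 s, in which the tool goes at most 50 mm and 8.59 degrees, less where a joint would pass 70% of its speed; a pose out of reach is approached as far as the arm can. A call with a number of a shift or a turn outside -1 to 1 is refused whole. A call with a gripper value outside its range is refused whole. The fingers move at their own pace and stop on an object; the grip force is fixed at half the most. Time passes only in rows, so rows that repeat a pose let the fingers close. It gives the time, the measured TCP pose, the force and the opening at its end, in the units of the state.
- readout.read_state(): the state, without advancing time (a new reading comes with each control period).
- cams.get_image(name): name is "scene" or "top" or "wrist"; returns the picture (400x640x3 uint8, blue, green, red); there is no depth.
- cams.get_calibration(name): a dict with "fx", "fy", "cx", "cy" (pixels), "R" (3x3) and "t" (3): a world point X has camera coordinates R X + t. Camera axes: x right, y down, z forward; pixel columns grow to the right and rows downward; lengths in mm; the calibration is good to about 2 mm. A picture is of the moment at which its call begins: read the wrist's pose just before it. get_calibration takes no time and is no camera call; for the wrist camera it gives the pose at the moment of the call.
- order.finish_job(): hands the job in, once; it reports no verdict.
The state is a dict: "clock": time; "qpos": joint angles; "qd": joint speeds; "tau": joint torques, N m; "eef_pos": TCP position; "tool_rot": TCP orientation; "force": force on the tool from outside, world axes, zero at the start; "torque": the same for the moment, N m; "width": finger opening in mm.
Only numpy, scipy, OpenCV 4.12 (cv2) and the standard library are available. Lean on these libraries where they do the work, as an engineer would, in place of code of your own. Each camera call takes 0.05 s, during which the arm holds its last target.

### The job

The trolley jack on the bench is still standing raised on its safety ratchet. Press the pawl's thumb plate down until the pawl tips over and stays clear of the teeth, and only then push the lift arm all the way down by its rubber pad, until it rests on its stop. Only press and push with the fingertips: do not raise the arm, do not bear down hard on it while the pawl is still in the teeth, and leave the filter, jar, socket and wrench around the jack where they are.

Things in the scene. Friction and masses are not known exactly. Their poses are not given: they have to be found in the camera images.
- jack: Blue steel trolley jack, fixed on the bench, chassis about 430 long, 170 wide over the wheels and 95 high at its middle. Origin under its centre at bench level; its x axis points along the jack from the pawl end to the lifting pad end, z up. The lift arm and the pawl lie on its centre line (y = 0) and both swing in its x-z plane. Between the two side plates (102 mm apart inside) the space above the pawl's plate and above the lift arm is open.
- hinge_pin (a point): Centre of the lift arm's hinge pin, 45 mm behind the jack's origin (jack x = -45) and 85 mm above the bench; the pin lies along the jack's y axis. The steel ratchet wheel (teeth on its upper side, tip radius 63 mm) is on the arm here.
- pad (a point): Centre of the black rubber ball, 60 mm in diameter, at the free end of the blue lift arm, 220 mm from the hinge pin. Push here: the highest point of the ball is always 30 mm straight above this point. With the arm right down the pad's centre is 85 mm above the bench, 175 mm ahead of the jack's origin.
- lift_arm (a joint): Angle of the lift arm about its hinge, rad: 0 is level, right down on its stop; it grows as the arm rises (pad at hinge + 220 mm x (cos, sin) in the jack's x-z plane). It starts raised at 0.5 to 0.8. With the pawl in the teeth (teeth every 0.14 rad) it will not go down by more than one to one and a half teeth; with the pawl free it stays where it is left and goes down, without springing back, under about 3 to 12 N on the pad, more if pushed faster (oil drag).
- plate (a point): Centre of the upper face of the pawl's thumb plate, a ribbed steel plate 42 long (along the jack) and 44 wide, at the rear of the jack, 185 mm behind the jack's origin and about 106 mm above the bench while the pawl is in the teeth. Pressed right down it has dropped by about 37 mm (34 mm is ample), almost straight (it also goes about 5 mm to the rear).
- pawl (a joint): Angle of the pawl about its pin (jack x = -130, 81 mm above the bench, along jack y), rad: 0 is engaged in the teeth (up to about 0.1 when its nose happens to ride on a tooth tip); it grows as the thumb plate is pressed down, to its stop at 0.62. A steel weight bar above the pin makes it tip over: released below about 0.3 it falls back into the teeth, well beyond that it falls to 0.62 and stays free. It needs only about 1 N.
- oil_filter: White oil filter, a closed can 68 in diameter and 90 high, standing loose beside the jack. Origin at the centre of its underside. Leave alone.
- grease_jar: Grey jar with black cap, 60 in diameter and 65 high, standing loose beside the jack. Origin at the centre of its underside. Leave alone.
- socket: Steel deep socket, a tube 30 in diameter and 60 high, standing loose beside the jack. Origin at the centre of its underside. Leave alone.
- wrench: Steel wrench lying loose on the bench beside the jack, along the jack. Leave alone.

How it is judged (in metres and radians):
On the way, in this order (a step that is already met when the one before it is completed fails the run):
1. the pawl is pressed over and stays clear of the teeth while the arm is still raised (value of joint pawl above 0.45 rad and value of joint lift_arm above 0.3 rad), for 0.2 s.
2. the lift arm is pushed right down with the pawl free (value of joint lift_arm below 0.04 rad and value of joint pawl above 0.4 rad), for 0.2 s.
At the end, for the whole second after the job is handed in: The lift arm rests on its stop (within 0.04 rad, about 9 mm at the pad), the pawl still stands tipped over clear of the teeth (over 0.4 rad) (all of step 2); the robot touches nothing.
It fails at once if the lift arm is raised (its pad by more than 40 mm from the start; by pushing down, the pad cannot be 40 mm away with the arm still this high) (distance of pad from where it was at the start of the episode above 0.04 m and value of joint lift_arm above 0.64 rad).
It fails at once if the jack is borne down on (over 60 N) while the pawl is still in the teeth (contact force between the fingers and jack above 60 N and value of joint pawl below 0.2 rad).
It fails at once if a bystander is lifted, carried, knocked over or pushed away (30 mm) (distance of any of oil_filter, grease_jar, socket, wrench from where it was at the start of the episode above 0.03 m).
It also fails if it takes over 43 s, if anything falls off the work surface, if the arm or the gripper's body presses on something with over 40 N, if the wrist force passes 120 N, or if a joint passes its speed limit or range.

## Working session

There is one attempt and no reset: what is moved stays moved. The work goes in short steps, Python scripts to look and compute and a shell command to move; the robot and the scene stay as the last step left them, time stands still between calls to the robot, and variables do not carry over. Pictures are saved under pics/ and viewed, and the job is handed in when it is done.

```bash
mkdir -p pics; python3 - <<'E'
from cell import readout,cams
import cv2
print(readout.read_state())
for n in("scene","top"):
    cv2.imwrite(f"pics/{n}0.png",cams.get_image(n)); c=cams.get_calibration(n); print(n,c)
E
```

```text
{'clock': 0.0, 'qpos': array([ 1.05621142,  0.62932763,  0.03841378,  1.51837939, -0.0270255 ,
        0.99630844, -0.02002939]), 'qd': array([-0.00229415, -0.00181881, -0.00079004, -0.0002045 ,  0.00082277,
       -0.00014791,  0.00014497]), 'tau': array([-3.72761815e-05, -5.63401294e+01,  1.22604132e+00, -1.93448782e+01,
        1.09991734e-02,  1.02198686e-02, -7.40268433e-06]), 'eef_pos': array([ 281.76315518, -584.98585358,  199.09697773]), 'tool_rot': array([-1.57779264,  1.5688901 ,  2.01256419]), 'force': array([-0.77660775, -0.79730745,  0.15298178]), 'torque': array([-0.00759925,  0.02418497,  0.02655983]), 'width': 85.67180847994152}
scene {'fx': 408.72061233387006, 'fy': 408.72061233387006, 'cx': 311.8177287609722, 'cy': 194.1695236987261, 'R': array([[ 3.36602279e-01,  9.41646908e-01, -8.28913675e-05],
       [ 5.60818219e-01, -2.00541492e-01, -8.03284530e-01],
       [-7.56427017e-01,  2.70340917e-01, -5.95595465e-01]]), 't': array([-222.79089412, -232.46013198, 1234.20802161])}
top {'fx': 419.06161750087864, 'fy': 419.06161750087864, 'cx': 322.10198082512926, 'cy': 187.043663096732, 'R': array([[-1.01354990e-02, -9.99947050e-01, -1.77996971e-03],
       [-9.91224094e-01,  1.02816807e-02, -1.31791816e-01],
       [ 1.31803138e-01,  4.28573052e-04, -9.91275819e-01]]), 't': array([ 43.12225835, 600.91476787, 853.63896507])}
```

View pics/scene0.png

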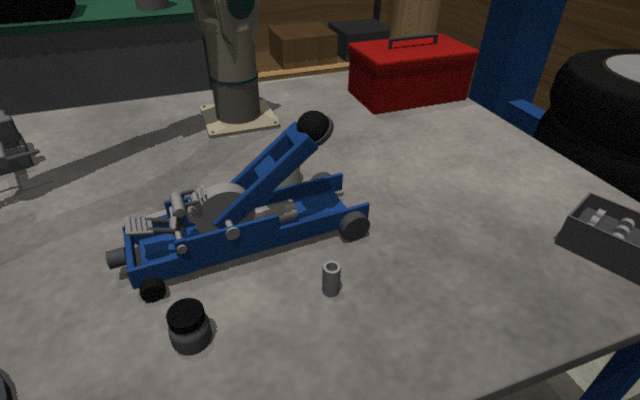

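View pics/top0.png

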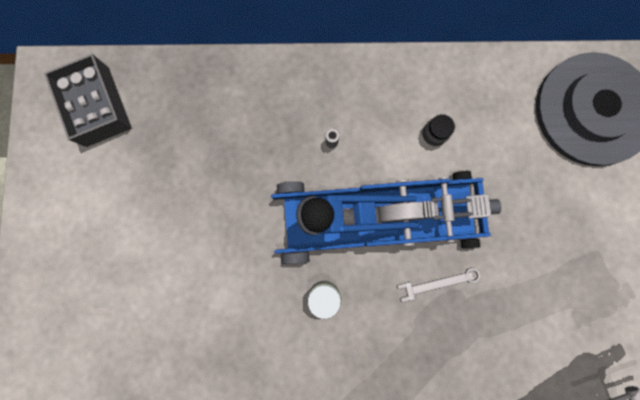

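The scene view has the plate at about (150,224) and the ball at (314,127). The top view has the plate at about (479,206) and the ball at (317,215), with the filter, socket, jar and wrench around the jack. Next I'll measure both points.

```bash
cat > h.py <<'E'
import numpy as np,cv2
from cell import readout,cams
def ray(c,u,v):
    R=np.array(c["R"]);t=np.array(c["t"])
    d=R.T@np.array([(u-c["cx"])/c["fx"],(v-c["cy"])/c["fy"],1.]); return -R.T@t,d/np.linalg.norm(d)
def onz(c,u,v,z):
    o,d=ray(c,u,v); return o+d*(z-o[2])/d[2]
def tri(c1,p1,c2,p2):
    o1,d1=ray(c1,*p1);o2,d2=ray(c2,*p2)
    s=np.linalg.lstsq(np.c_[d1,-d2],o2-o1,rcond=None)[0]
    a=o1+s[0]*d1;b=o2+s[1]*d2; return (a+b)/2,np.linalg.norm(a-b)
def proj(c,X):
    p=np.array(c["R"])@X+c["t"]; return c["fx"]*p[0]/p[2]+c["cx"],c["fy"]*p[1]/p[2]+c["cy"]
E
python3 - <<'E'
from h import *
S=cv2.imread("pics/scene0.png");T=cv2.imread("pics/top0.png")
cs,ct=cams.get_calibration("scene"),cams.get_calibration("top")
def blob(I,x0,y0,x1,y1,th):
    m=(I.max(2)<th).astype(np.uint8)[y0:y1,x0:x1]
    k,_,_,_=0,0,0,0
    cn,_=cv2.findContours(m,cv2.RETR_EXTERNAL,cv2.CHAIN_APPROX_NONE)
    c=max(cn,key=cv2.contourArea); (u,v),r=cv2.minEnclosingCircle(c)
    return (u+x0,v+y0),r,cv2.contourArea(c)
for th in(35,45,55):
    a=blob(S,285,100,345,155,th);b=blob(T,290,185,345,245,th);print(th,a,b,tri(cs,a[0],ct,b[0]))
a=cv2.resize(T[170:270,265:515],None,fx=3.2,fy=3.2,interpolation=cv2.INTER_CUBIC);cv2.imwrite("pics/topz.png",a)
a=cv2.resize(S[100:310,100:380],None,fx=2.8,fy=2.8,interpolation=cv2.INTER_CUBIC);cv2.imwrite("pics/scz.png",a)
print(onz(ct,479,206,106),tri(cs,(150,224),ct,(479,206)))
E
```

```text
35 ((312.785192489624, 125.1051197052002), 16.048545837402344, 619.5) ((316.59615325927734, 214.78846168518066), 16.79914093017578, 773.5) (array([530.70978523,  47.60982878, 219.57215929]), np.float64(2.0643227474749604))
45 ((312.6988945007324, 125.18508338928223), 16.155868530273438, 640.0) ((316.4601593017578, 214.8505973815918), 17.21849250793457, 814.5) (array([530.56704235,  47.68195666, 219.34354325]), np.float64(1.7235932348430127))
55 ((314.36479568481445, 127.23214340209961), 18.136014938354492, 734.5) ((316.3571434020996, 214.7857151031494), 17.416078567504883, 844.0) (array([531.36378012,  49.13367654, 215.44980927]), np.float64(4.309841146424644))
[ 551.86408051 -270.12858896  106.        ] (array([ 553.31501068, -260.79185406,  101.52762314]), np.float64(20.80666836186433))
```

View pics/topz.png

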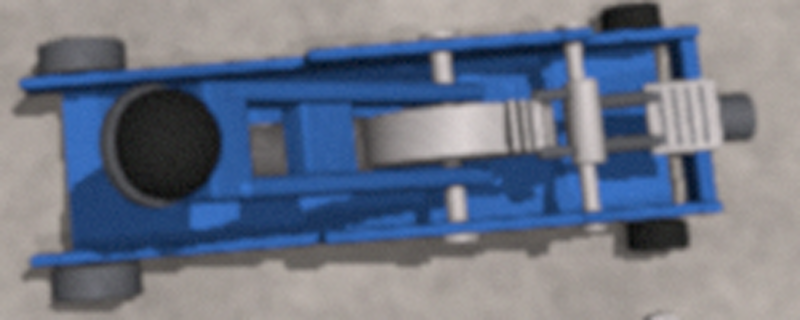

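View pics/scz.png

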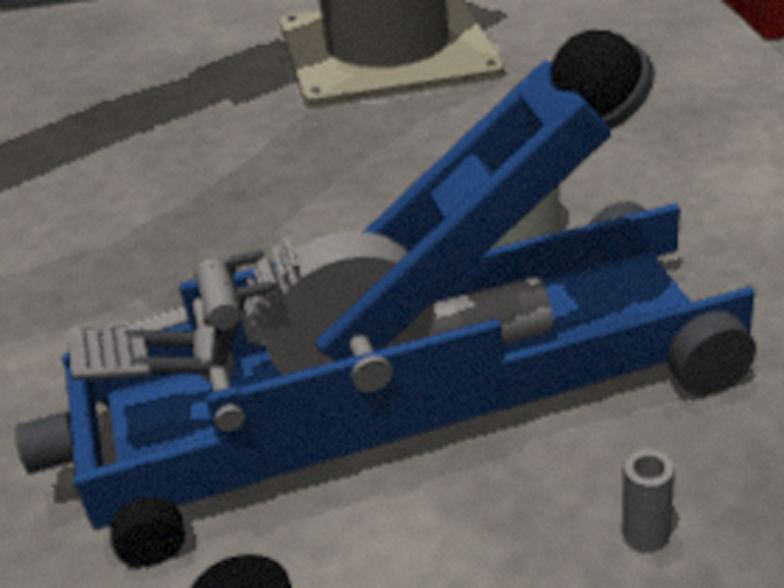

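```bash
python3 - <<'E'
from h import *
cs,ct=cams.get_calibration("scene"),cams.get_calibration("top")
P,e=tri(cs,(138.9,225.7),ct,(478.4,206.3));print("plate",P,e)
P=onz(ct,478.4,206.3,106);print(P, onz(cs,138.9,225.7,106))
for s in((313.2,127.1),(313,126)):
    B,e=tri(cs,s,ct,(316.5,214.8));print("ball",B,e)
d=(B-P)[:2];L=np.hypot(*d);yaw=np.arctan2(d[1],d[0]);print("yaw",yaw,L)
# hinge = plate +140 along x ; expect dist to ball = 220
u=d/L;H=np.r_[P[:2]+140*u,85];print("hinge",H,np.linalg.norm(B-H),np.arctan2(B[2]-85,L-140), proj(ct,H),proj(cs,H))
a=np.arccos((L-140)/220);print("angle from horizontal",a,85+220*np.sin(a))
# side plates / chassis mid-lines via pixels top zoom: pawl pin ends, hinge pin ends
f=lambda x,y:(265+x/3.2,170+y/3.2)
for (a,b,z) in (((440,40),(462,232),85),((574,45),(596,225),81)):
    A=onz(ct,*f(*a),z);C=onz(ct,*f(*b),z);m=(A+C)/2;w=(C-A);print("pin mid",m,np.linalg.norm(w),"perp yaw",np.arctan2(w[1],w[0])-np.pi/2, "along from plate",(m[:2]-P[:2])@u,"lat",(m[:2]-P[:2])@np.array([-u[1],u[0]]))
E
```

```text
plate [ 552.06855296 -270.31609746   97.94120008] 3.0281037389535705
[ 551.2870522  -268.91875492  106.        ] [ 563.38207761 -267.0297252   106.        ]
ball [531.01812471  48.03922672 215.76545248] 2.513268409681016
ball [530.83422725  47.87715328 217.84838401] 2.234140902389934
yaw 1.6352683676158146 317.45545436116123
hinge [ 542.26721822 -129.20961923   85.        ] 221.67347928352132 0.6426233969844838 (np.float64(405.17568948822384), np.float64(212.40056954600712)) (np.float64(222.188750986719), np.float64(210.37846400016144))
angle from horizontal 0.6323924434683513 215.0367706361313
pin mid [ 542.6218658  -130.68580055   85.        ] 120.94390478123888 perp yaw -4.634648312797715 along from plate 138.5040365831387 lat -0.25880425681777114
pin mid [ 542.59776459 -215.88613677   81.        ] 113.87172744461857 perp yaw -4.640168722721365 along from plate 53.48226554806723 lat 5.25448178915013
```

```bash
cat >> h.py <<'E'
from scipy.spatial.transform import Rotation as Ro
def tool(target=None,s=None):
    s=s or readout.read_state(); R=Ro.from_euler("xyz",s["tool_rot"]).as_matrix()
    p=s["eef_pos"]; print("t",s["clock"],"p",np.round(p,1),"F",np.round(s["force"],1),"w",round(s["width"],1)); print(np.round(R,3))
    for t in target or []: print("shift to",t,np.round(R.T@(np.array(t)-p)/100,3))
E
python3 - <<'E'
from h import *
tool([[552,-269,200]])
R=Ro.from_euler("xyz",readout.read_state()["tool_rot"]).as_matrix()
y=R[:,1];print("jaw yaw",np.arctan2(y[1],y[0]),"jack yaw 1.637")
E
```

```text
t 0.1 p [ 281.8 -585.1  199.2] F [-0.2  0.1 -0.6] w 85.2
[[-0.001  0.434 -0.901]
 [ 0.001 -0.901 -0.434]
 [-1.    -0.002  0.   ]]
shift to [552, -269, 200] [-0.005 -1.675 -3.806]
jaw yaw -1.1219385401573247 jack yaw 1.637
```

```bash
python3 -m creep '[[[0,-0.22,-0.5],0,1],[[0,-0.44,-1.0],0,1],[[0,-0.44,-1.0],0,1]]'; python3 -m creep '[[[0,-0.22,-0.5],0,1],[[0,-0.44,-1.0],0,1],[[0,-0.44,-1.0],0,1]]';  python3 -m creep '[[[0,-0.22,-0.5],0,1],[[0,-0.44,-1.0],0,1],[[0,-0.44,-1.0],0,1]]'; python3 -m creep '[[[0,-0.2,-0.45],0.2,1],[[0,-0.36,-0.81],0.4,1],[[0,-0.36,-0.81],0.49,1],[[0,-0.36,-0.81],0.49,1],[[0,-0.36,-0.81],0.49,1],[[0,-0.36,-0.81],0.49,1]]'
python3 - <<'E'
from h import *
tool([[552,-272,130]])
for n in("top","wrist"): cv2.imwrite(f"pics/{n}1.png",cams.get_image(n))
E
```

```text
clock: 0.4
eef_pos: [359.2, -496.0, 199.5]
tool_rot: [-2.576, 1.565, 1.024]
force: [0.9, 0.5, -0.3]
width: 44.3
clock: 0.7
eef_pos: [429.6, -412.7, 199.6]
tool_rot: [-2.56, 1.565, 1.041]
force: [-0.5, 1.2, -0.4]
width: 0.2
clock: 1.0
eef_pos: [500.1, -329.5, 199.7]
tool_rot: [-2.58, 1.566, 1.02]
force: [0.4, 0.6, 0.1]
width: -0.1
clock: 1.6
eef_pos: [551.3, -270.7, 200.0]
tool_rot: [0.752, 1.57, -2.327]
force: [0.3, -0.2, -0.9]
width: -0.4
t 1.6 p [ 551.3 -270.7  200. ] F [ 0.3 -0.2 -0.9] w -0.4
[[-0.001  0.063 -0.998]
 [-0.001 -0.998 -0.063]
 [-1.     0.001  0.001]]
shift to [552, -272, 130] [ 0.7    0.013 -0.007]
```

View pics/top1.png

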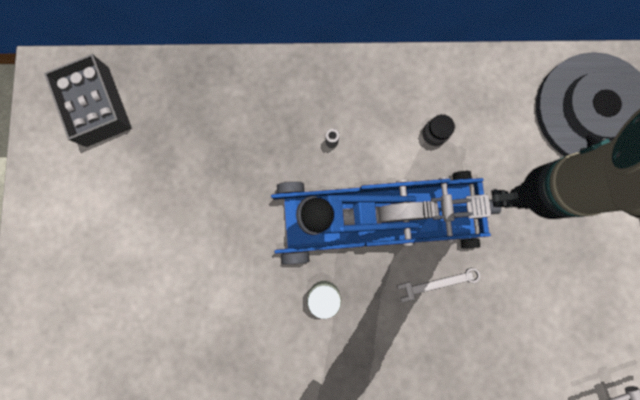

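View pics/wrist1.png

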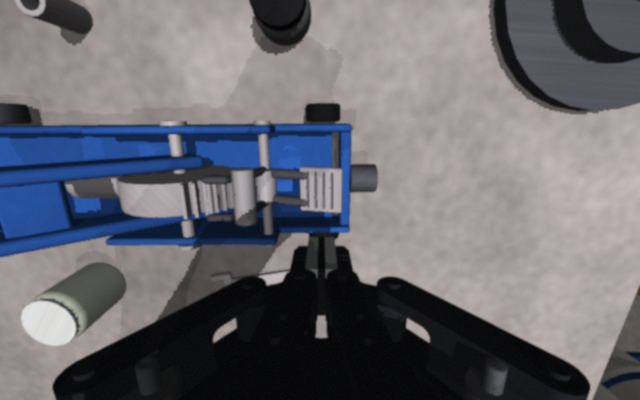

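The wrist view shows the ribbed plate centred at about (323,190) and the shut fingertips at about (322,240). I'll check the plate's position in this view.

```bash
python3 - <<'E'
from h import *
c=cams.get_calibration("wrist")
for p in((323,190),(303,169),(342,169),(342,210),(303,210)): print(p,np.round(onz(c,*p,106),1))
print(np.round(proj(c,np.array([551.3,-270.7,200])),1))
print(tri(c,(323,190),cams.get_calibration("top"),(478.4,206.3)))
E
```

```text
(323, 190) [ 555.8 -271.9  106. ]
(303, 169) [ 574.7 -251.9  106. ]
(342, 169) [ 577.  -288.3  106. ]
(342, 210) [ 537.  -291.6  106. ]
(303, 210) [ 534.6 -253.8  106. ]
[321.5 231.5]
(array([ 552.62588438, -272.54829175,   95.03946287]), np.float64(1.2331756544636319))
```

```bash
python3 -m creep '[[[0.3,0.02,-0.03],0,1],[[0.6,0.02,-0.03],0,1],[[0.8,0.02,-0.03],0,1],[[0.84,0.02,-0.03],0,1],[[0.88,0.02,-0.03],0,1],[[0.92,0.02,-0.03],0,1],[[0.96,0.02,-0.03],0,1],[[1.0,0.02,-0.03],0,1],[[1.0,0.02,-0.03],0,1],[[1.0,0.02,-0.03],0,1]]'
python3 - <<'E'
from h import *
tool([[554,-273,85]])
for n in("scene","wrist"): cv2.imwrite(f"pics/{n}2.png",cams.get_image(n))
E
```

```text
clock: 2.7
eef_pos: [555.7, -270.8, 100.2]
tool_rot: [2.846, 1.571, -0.232]
force: [-0.1, 0.8, 0.4]
width: 0.3
t 2.7 p [ 555.7 -270.8  100.2] F [-0.1  0.8  0.4] w 0.3
[[ 0.     0.064 -0.998]
 [-0.    -0.998 -0.064]
 [-1.     0.    -0.   ]]
shift to [554, -273, 85] [0.152 0.021 0.018]
```

View pics/scene2.png

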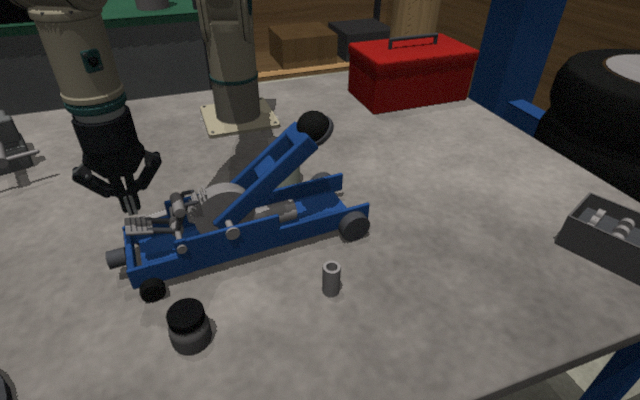

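View pics/wrist2.png

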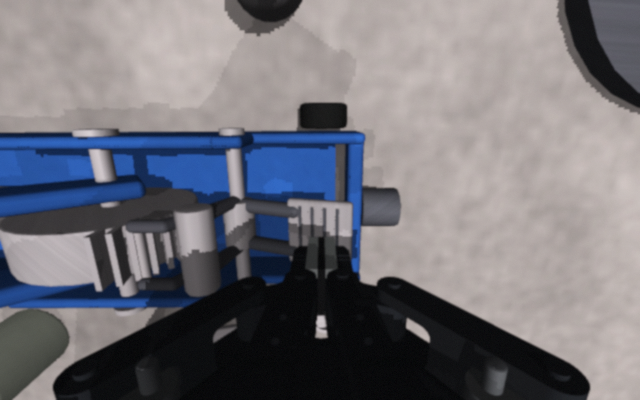

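The fingers stand on the plate at scene (130,208), and there's no clear force yet. I'll press on down.

```bash
python3 -m creep '[[[0.03,0.02,0],0,1],[[0.06,0.02,0],0,1],[[0.09,0.02,0],0,1],[[0.12,0.02,0],0,1],[[0.15,0.02,0],0,1],[[0.15,0.02,0],0,1],[[0.15,0.02,0],0,1]]'
python3 -m creep '[[[0.03,0,0],0,1],[[0.05,0,0],0,1],[[0.05,0,0],0,1],[[0.05,0,0],0,1]]'
python3 - <<'E'
from h import *
tool([[554,-273,85]])
for n in("scene","wrist"): cv2.imwrite(f"pics/{n}3.png",cams.get_image(n))
E
```

```text
clock: 3.5
eef_pos: [555.7, -272.7, 84.9]
tool_rot: [-0.733, 1.571, 2.472]
force: [0.3, -0.3, -1.2]
width: 0.2
clock: 3.9
eef_pos: [555.6, -272.7, 79.9]
tool_rot: [-0.602, 1.571, 2.604]
force: [-0.6, 0.1, 0.4]
width: 0.1
t 3.9 p [ 555.6 -272.7   79.9] F [-0.6  0.1  0.4] w 0.1
[[-0.     0.064 -0.998]
 [ 0.    -0.998 -0.064]
 [-1.    -0.     0.   ]]
shift to [554, -273, 85] [-0.051  0.002  0.017]
```

View pics/scene3.png

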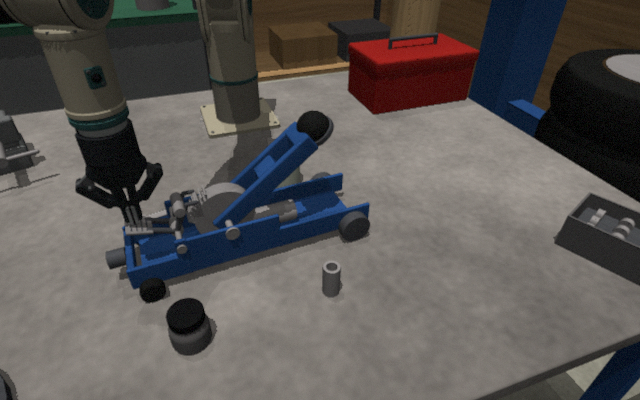

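View pics/wrist3.png

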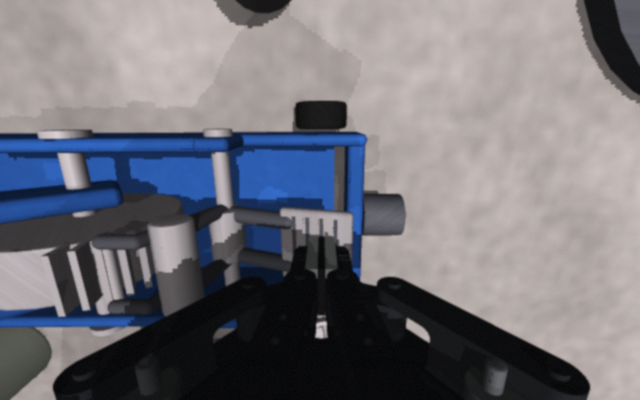

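```bash
python3 - <<'E'
import cv2,numpy as np
o=[cv2.resize(cv2.imread(f"pics/scene{i}.png")[140:290,60:220],None,fx=2.4,fy=2.4,interpolation=cv2.INTER_CUBIC) for i in (2,3)]
cv2.imwrite("pics/cmp.png",np.hstack(o))
E
```

```text
(no output)
```

View pics/cmp.png

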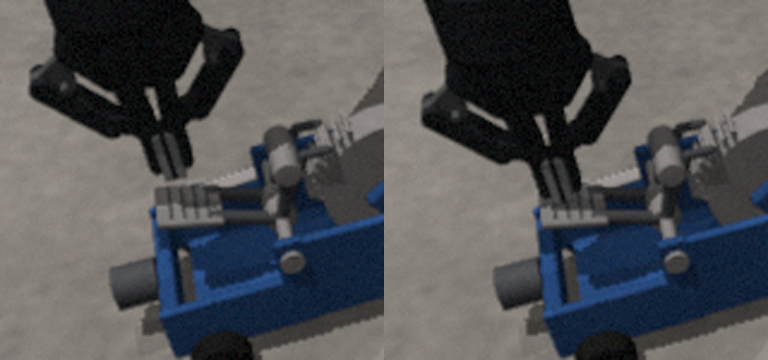

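```bash
python3 - <<'E'
from h import *
c=cams.get_calibration("scene")
for X in ((555.7,-270.8,100.2),(555.6,-272.7,79.9),(555.6,-272.7,93),(555,-271,106),(555,-271,120)):
    u,v=proj(c,np.array(X));print(X,(u,v),"cmp",((u-60)*2.4,(v-140)*2.4))
    u,v=proj(cams.get_calibration("wrist"),np.array(X));print("   wrist now",u,v)
I=cv2.imread("pics/wrist3.png");cv2.imwrite("pics/w3z.png",cv2.resize(I[180:300,200:420],None,fx=3.5,fy=3.5,interpolation=cv2.INTER_CUBIC))
E
```

```text
(555.7, -270.8, 100.2) (np.float64(137.31133335554807), np.float64(225.98254750982483)) cmp (np.float64(185.54720005331538), np.float64(206.3581140235796))
   wrist now 317.4297198895451 244.01231816190798
(555.6, -272.7, 79.9) (np.float64(139.1725460655186), np.float64(235.26168629487594)) cmp (np.float64(190.0141105572446), np.float64(228.62804710770226))
   wrist now 320.7813298228415 231.1669836813
(555.6, -272.7, 93) (np.float64(137.20492838978345), np.float64(229.44944843894547)) cmp (np.float64(185.29182813548027), np.float64(214.67867625346912))
   wrist now 320.73333031932566 239.34740252218165
(555, -271, 106) (np.float64(136.2887121980335), np.float64(223.101204518431)) cmp (np.float64(183.0929092752804), np.float64(199.44289084423437))
   wrist now 317.5717413203083 249.52781471240428
(555, -271, 120) (np.float64(134.1023781231807), np.float64(216.5975437708475)) cmp (np.float64(177.84570749563366), np.float64(183.83410505003397))
   wrist now 317.21960220401814 261.4653098025034
```

View pics/w3z.png

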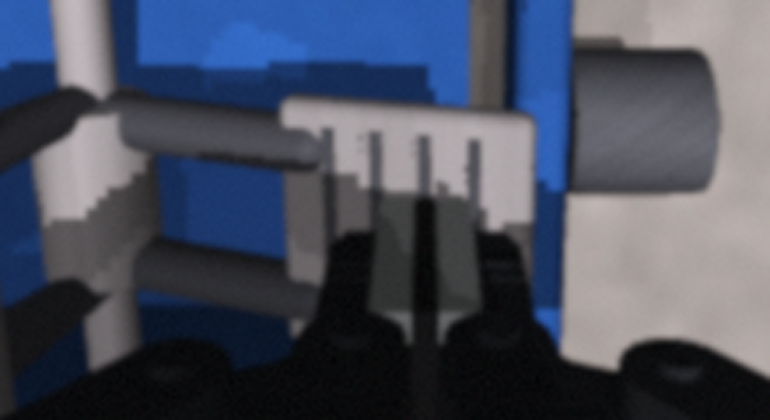

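```bash
python3 - <<'E'
import cv2,numpy as np
o=[cv2.convertScaleAbs(cv2.resize(cv2.imread(f"pics/scene{i}.png")[195:250,105:160],None,fx=7,fy=7,interpolation=cv2.INTER_CUBIC),alpha=1.5) for i in (2,3)]
cv2.imwrite("pics/cmp2.png",np.hstack(o))
E
```

```text
(no output)
```

View pics/cmp2.png

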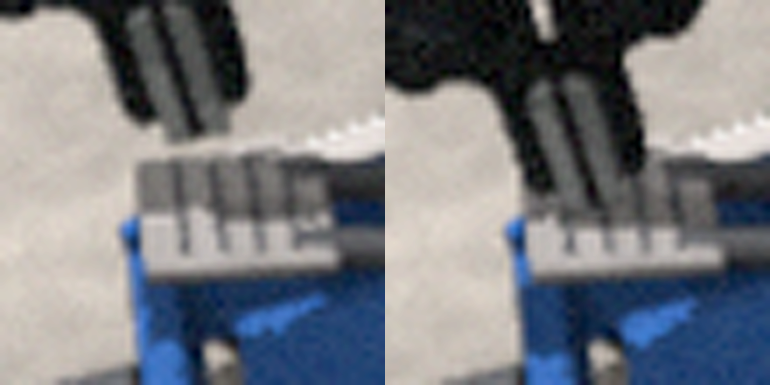

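Compared with the pictures, the fingertips sit roughly 20 mm higher than the reported TCP. They're only now reaching the plate, which hasn't moved. I'll go on down in small, watched steps.

```bash
python3 - <<'E'
from h import *
ct=cams.get_calibration("top");c=cams.get_calibration("scene")
print(tri(c,(134.3,224.3),cams.get_calibration("wrist"),(321,235.7)))
print(proj(ct,np.array([551.3,-270.7,200])),proj(ct,np.array([551.3,-270.7,223])))
I=cv2.imread("pics/top1.png");cv2.imwrite("pics/t1z.png",cv2.resize(I[160:240,450:570],None,fx=5,fy=5,interpolation=cv2.INTER_CUBIC))
E
python3 -m creep '[[[0.03,0,0],0,1],[[0.06,0,0],0,1],[[0.06,0,0],0,1]]'
python3 - <<'E'
from h import *
tool()
I=cams.get_image("scene");cv2.imwrite("pics/s4.png",cv2.convertScaleAbs(cv2.resize(I[185:260,100:220],None,fx=6,fy=6,interpolation=cv2.INTER_CUBIC),alpha=1.5))
E
```

```text
(array([ 566.46301018, -272.32371184,  113.14741489]), np.float64(0.2775079849267894))
(np.float64(499.33596003611785), np.float64(201.61510041036337)) (np.float64(505.0422180414853), np.float64(200.28478787156305))
clock: 4.3
eef_pos: [555.4, -272.6, 73.5]
tool_rot: [-0.538, 1.57, 2.667]
force: [-0.0, 0.4, 0.4]
width: -0.3
t 4.3 p [ 555.4 -272.6   73.5] F [-0.   0.4  0.4] w -0.3
[[-0.001  0.064 -0.998]
 [ 0.    -0.998 -0.064]
 [-1.    -0.     0.001]]
```

View pics/s4.png

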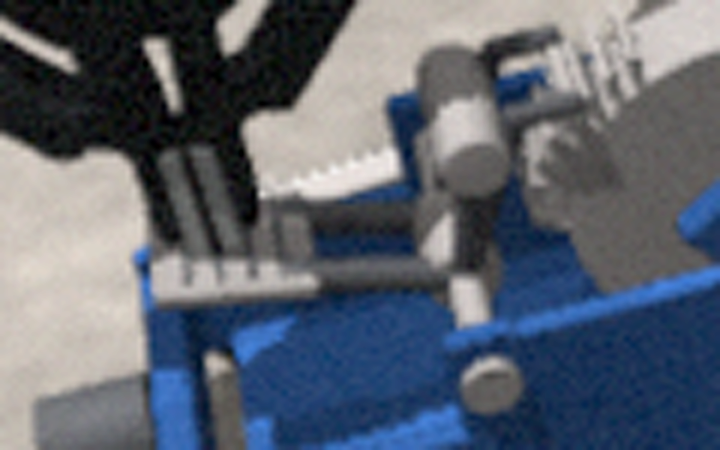

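View pics/t1z.png

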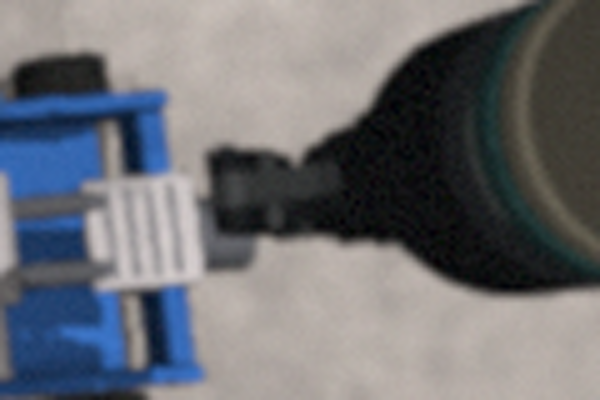

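The tips at scene (137,227) are on the middle of the plate, and the plate still looks level. I'll keep going.

```bash
python3 -m creep '[[[0.03,0,0],0,1],[[0.06,0,0],0,1],[[0.08,0,0],0,1],[[0.08,0,0],0,1]]'
python3 - <<'E'
from h import *
tool()
I=cams.get_image("scene");cv2.imwrite("pics/s5.png",cv2.convertScaleAbs(cv2.resize(I[185:260,100:220],None,fx=6,fy=6,interpolation=cv2.INTER_CUBIC),alpha=1.5))
E
```

```text
clock: 4.75
eef_pos: [555.4, -272.6, 65.6]
tool_rot: [-0.572, 1.57, 2.633]
force: [-1.2, -0.6, 0.4]
width: 0.2
t 4.75 p [ 555.4 -272.6   65.6] F [-1.2 -0.6  0.4] w 0.2
[[-0.001  0.064 -0.998]
 [ 0.    -0.998 -0.064]
 [-1.    -0.     0.001]]
```

View pics/s5.png

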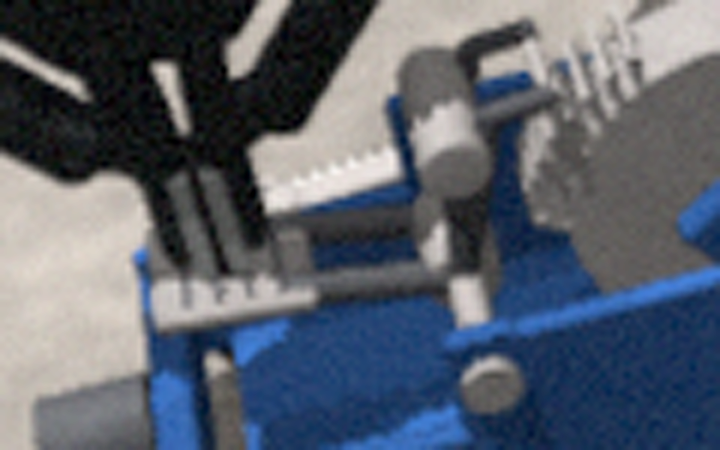

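The plate is dropping and the weight bar is swinging to the rear, so I'm pressing at the right spot. Continuing.

```bash
python3 -m creep '[[[0.03,0,0],0,1],[[0.06,0,0],0,1],[[0.09,0,0],0,1],[[0.12,0,0],0,1],[[0.14,0,0],0,1],[[0.14,0,0],0,1]]'
python3 - <<'E'
from h import *
tool()
I=cams.get_image("scene");cv2.imwrite("pics/s6.png",cv2.convertScaleAbs(cv2.resize(I[185:260,100:220],None,fx=6,fy=6,interpolation=cv2.INTER_CUBIC),alpha=1.5))
E
```

```text
clock: 5.4
eef_pos: [555.4, -272.6, 51.6]
tool_rot: [-0.601, 1.57, 2.605]
force: [-0.4, 0.6, 0.2]
width: 0.0
t 5.4 p [ 555.4 -272.6   51.6] F [-0.4  0.6  0.2] w 0.0
[[-0.001  0.064 -0.998]
 [ 0.    -0.998 -0.064]
 [-1.    -0.     0.001]]
```

View pics/s6.png

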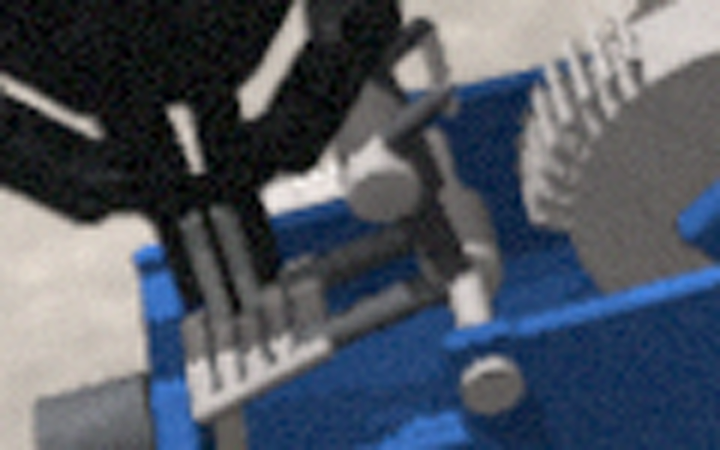

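The pawl is tipped well over. The weight bar has come rearward at (385,190) of the zoom and the nose is clear of the teeth. I'll lift straight off and check that it stays.

```bash
python3 -m creep '[[[-0.1,0,0],0,1],[[-0.3,0.05,0],0,1],[[-0.6,0.1,0],0,1],[[-1.0,0.1,0],0,1],[[-1.0,0.1,0],0,1]]'; python3 -m creep '[[[-0.4,0,0],0,1],[[-0.8,0,0],0,1],[[-1,0,0],0,1],[[-1,0,0],0,1]]'
python3 - <<'E'
from h import *
tool()
I=cams.get_image("scene");cv2.imwrite("pics/scene7.png",I);cv2.imwrite("pics/s7.png",cv2.convertScaleAbs(cv2.resize(I[100:260,100:360],None,fx=3,fy=3,interpolation=cv2.INTER_CUBIC),alpha=1.5))
E
```

```text
clock: 5.95
eef_pos: [560.1, -285.2, 158.6]
tool_rot: [2.619, 1.559, -0.46]
force: [1.3, 0.1, 0.0]
width: -0.1
clock: 6.35
eef_pos: [558.3, -283.8, 256.3]
tool_rot: [2.65, 1.563, -0.428]
force: [0.2, -0.4, -0.5]
width: 0.2
t 6.35 p [ 558.3 -283.8  256.3] F [ 0.2 -0.4 -0.5] w 0.2
[[ 0.007  0.064 -0.998]
 [-0.003 -0.998 -0.064]
 [-1.     0.004 -0.007]]
```

View pics/s7.png

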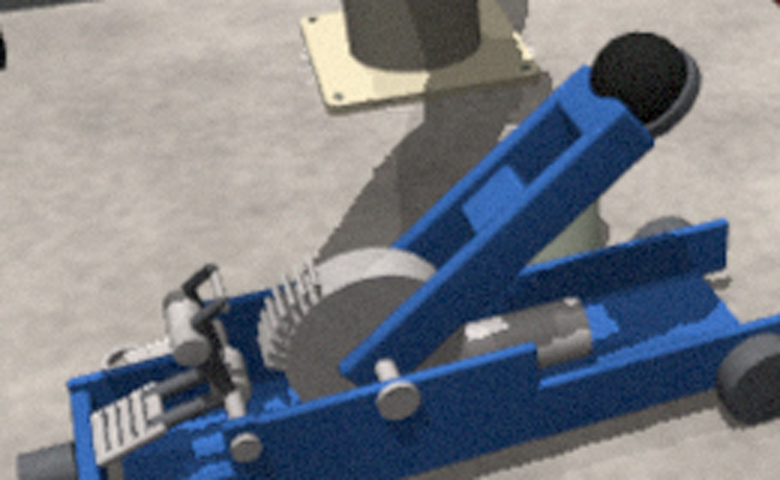

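The pawl stays tipped clear with the fingers off, and the arm is still raised. I'll move over to the ball, keeping high.

```bash
python3 -m creep '[[[-0.25,-0.4,0],0,1],[[-0.25,-0.8,0],0,1],[[-0.25,-1,0.02],0,1],[[-0.25,-1,0.02],0,1]]'; python3 -m creep '[[[0,-0.4,0],0,1],[[0,-0.8,0],0,1],[[0,-1,0.02],0,1],[[0,-1,0.02],0,1]]'; python3 -m creep '[[[0,-0.4,0],0,1],[[0,-0.8,0],0,1],[[0,-1,0.02],0,1],[[0,-1,0.02],0,1]]'; python3 -m creep '[[[0,-0.33,0],0,1],[[0,-0.33,0],0,1],[[0,-0.33,0],0,1],[[0,-0.33,0],0,1],[[0,-0.33,0],0,1]]'
python3 - <<'E'
from h import *
tool([[531,48,280]])
I=cams.get_image("scene");cv2.imwrite("pics/scene8.png",I)
cv2.imwrite("pics/wrist8.png",cams.get_image("wrist"))
E
```

```text
clock: 6.8
eef_pos: [547.2, -178.2, 275.8]
tool_rot: [-0.986, 1.567, 2.225]
force: [0.2, -0.6, -0.5]
width: -0.0
clock: 7.2
eef_pos: [538.8, -80.3, 275.9]
tool_rot: [-0.712, 1.568, 2.498]
force: [0.7, -1.2, 0.3]
width: 0.3
clock: 7.6
eef_pos: [530.8, 18.2, 276.2]
tool_rot: [-0.531, 1.569, 2.678]
force: [0.4, -0.6, -0.3]
width: -0.0
clock: 8.1
eef_pos: [529.2, 47.1, 276.9]
tool_rot: [1.297, 1.57, -1.783]
force: [-0.7, -0.3, 0.3]
width: -0.2
t 8.1 p [529.2  47.1 276.9] F [-0.7 -0.3  0.3] w -0.2
[[-0.     0.061 -0.998]
 [-0.001 -0.998 -0.061]
 [-1.     0.001  0.   ]]
shift to [531, 48, 280] [-0.031 -0.008 -0.018]
```

View pics/scene8.png

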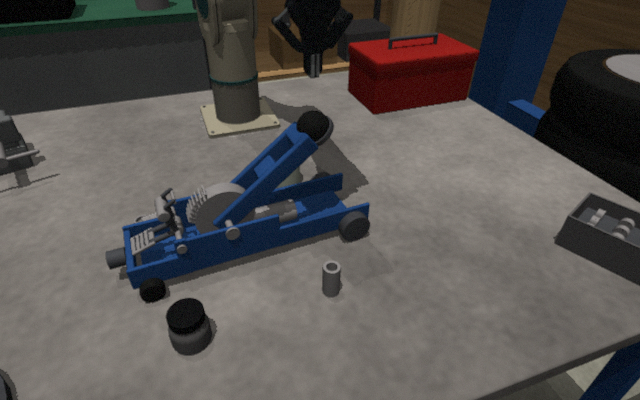

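View pics/wrist8.png

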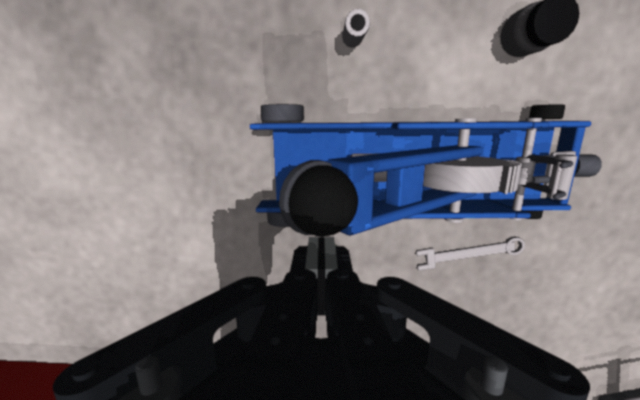

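```bash
python3 - <<'E'
from h import *
c=cams.get_calibration("scene");w=cams.get_calibration("wrist")
for z in(277,300): print(z,proj(c,np.array([529.2,47.1,z])))
print("ball",onz(w,323,199,217),proj(w,np.array([529.2,47.1,277])),proj(w,np.array([529.2,47.1,302])))
print(tri(c,(313.2,126.5),w,(323,199)),tri(c,(315,77),w,(321,238)))
E
```

```text
277 (np.float64(311.61844729001126), np.float64(93.65896965970077))
300 (np.float64(311.6131938077112), np.float64(80.29262683513299))
ball [533.98933456  46.56854451 217.        ] (np.float64(322.2161650830541), np.float64(231.1275150309746)) (np.float64(322.34916865822333), np.float64(247.86392025114424))
(array([534.87681659,  47.24837442, 219.10347882]), np.float64(1.3851027406397516)) (array([538.27825015,  48.976086  , 308.63912699]), np.float64(1.2774764602266737))
```

The fingertips at scene (315,77) are above the ball at (314,127), and the wrist view puts the ball at about (534,47,217). The tip is again about 25 mm above the reported TCP. I'll push down along the arc.

```bash
python3 -m creep '[[[0.3,0,-0.03],0,1],[[0.45,0,-0.03],0,1],[[0.5,0,-0.03],0,1],[[0.55,-0.02,-0.03],0,1],[[0.6,-0.04,-0.03],0,1],[[0.65,-0.07,-0.03],0,1],[[0.7,-0.1,-0.03],0,1],[[0.75,-0.13,-0.03],0,1],[[0.8,-0.16,-0.03],0,1],[[0.85,-0.19,-0.03],0,1],[[0.9,-0.21,-0.03],0,1],[[0.9,-0.21,-0.03],0,1]]'
python3 - <<'E'
from h import *
tool()
I=cams.get_image("scene");cv2.imwrite("pics/s9.png",cv2.resize(I[60:280,100:400],None,fx=2.6,fy=2.6,interpolation=cv2.INTER_CUBIC))
E
```

```text
clock: 9.4
eef_pos: [531.2, 75.1, 188.4]
tool_rot: [-2.036, 1.565, 1.173]
force: [-0.8, 4.7, 6.9]
width: -0.2
t 9.4 p [531.2  75.1 188.4] F [-0.8  4.7  6.9] w -0.2
[[ 0.002  0.067 -0.998]
 [ 0.005 -0.998 -0.067]
 [-1.    -0.005 -0.003]]
```

View pics/s9.png

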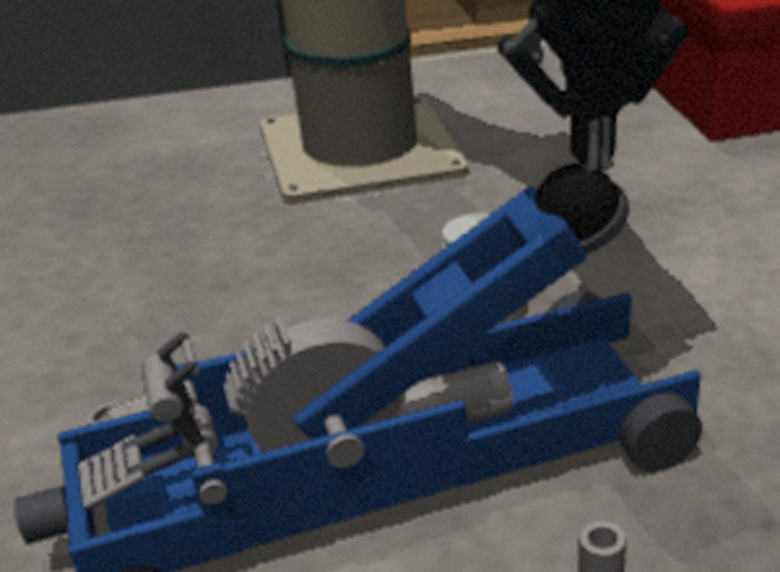

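The ball is going down at 6.9 N, with the finger slightly ahead of its top. I'll go on with less forward lead.

```bash
python3 -m creep '[[[0.05,0,0],0,1],[[0.1,-0.01,0],0,1],[[0.15,-0.03,0],0,1],[[0.2,-0.05,0],0,1],[[0.25,-0.07,0],0,1],[[0.3,-0.09,0],0,1],[[0.35,-0.1,0],0,1],[[0.4,-0.12,0],0,1],[[0.45,-0.13,0],0,1],[[0.5,-0.14,0],0,1],[[0.5,-0.14,0],0,1]]'
python3 - <<'E'
from h import *
tool()
I=cams.get_image("scene");cv2.imwrite("pics/s10.png",cv2.resize(I[60:280,100:400],None,fx=2.6,fy=2.6,interpolation=cv2.INTER_CUBIC))
E
```

```text
clock: 10.55
eef_pos: [531.6, 89.8, 138.6]
tool_rot: [-2.346, 1.564, 0.864]
force: [-0.4, 4.0, 5.7]
width: -0.1
t 10.55 p [531.6  89.8 138.6] F [-0.4  4.   5.7] w -0.1
[[ 0.005  0.069 -0.998]
 [ 0.006 -0.998 -0.069]
 [-1.    -0.005 -0.005]]
```

View pics/s10.png

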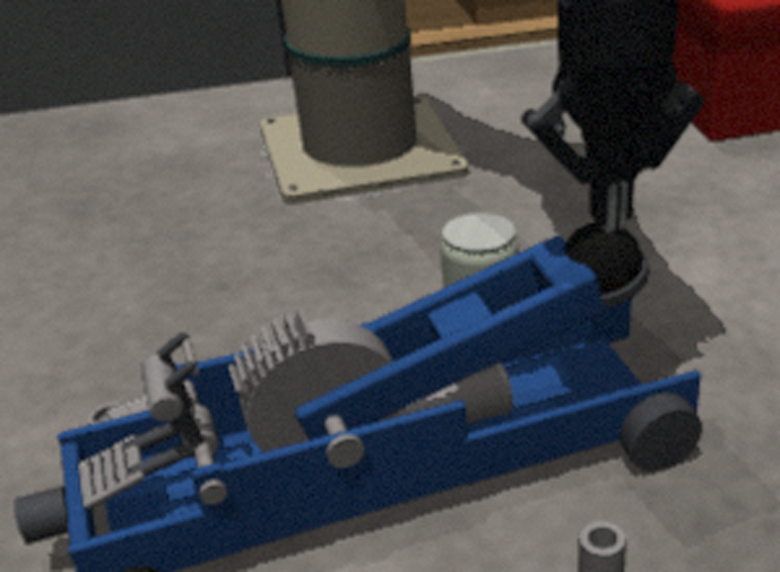

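The arm is about two-thirds down and the pawl is still tipped. I'll push on to the stop.

```bash
python3 -m creep '[[[0.05,0,0],0,1],[[0.1,0,0],0,1],[[0.15,-0.01,0],0,1],[[0.2,-0.01,0],0,1],[[0.25,-0.02,0],0,1],[[0.3,-0.02,0],0,1],[[0.35,-0.02,0],0,1],[[0.4,-0.02,0],0,1],[[0.43,-0.02,0],0,1],[[0.46,-0.02,0],0,1],[[0.46,-0.02,0],0,1]]'
python3 - <<'E'
from h import *
tool()
I=cams.get_image("scene");cv2.imwrite("pics/s11.png",cv2.resize(I[60:280,100:400],None,fx=2.6,fy=2.6,interpolation=cv2.INTER_CUBIC))
E
```

```text
clock: 11.7
eef_pos: [531.3, 88.2, 91.9]
tool_rot: [-2.669, 1.567, 0.538]
force: [0.1, 1.3, 2.3]
width: -0.2
t 11.7 p [531.3  88.2  91.9] F [0.1 1.3 2.3] w -0.2
[[ 0.003  0.065 -0.998]
 [ 0.002 -0.998 -0.065]
 [-1.    -0.002 -0.004]]
```

View pics/s11.png

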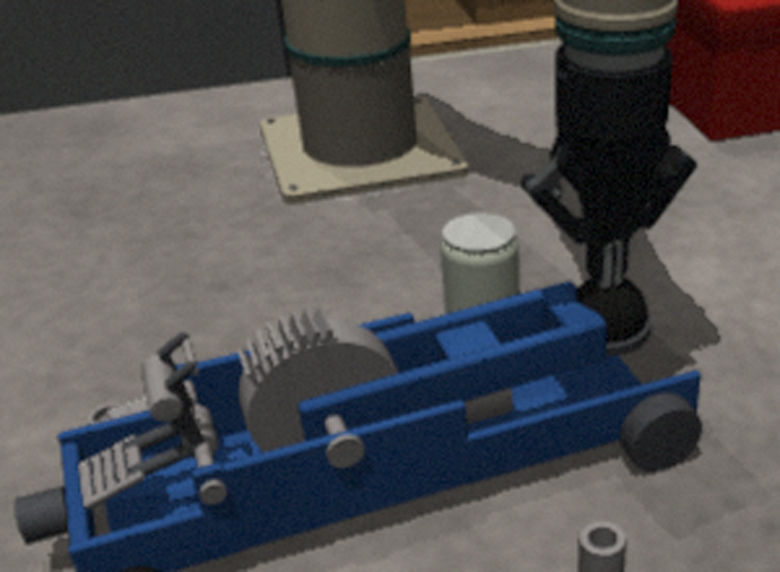

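Not quite down yet: the arm's edge is still steeper than the chassis. I'll take small steps until the force rises.

```bash
python3 -m creep '[[[0.04,0,0],0,1],[[0.08,0,0],0,1],[[0.1,0,0],0,1],[[0.1,0,0],0,1]]'; python3 -m creep '[[[0.03,0,0],0,1],[[0.05,0,0],0,1],[[0.05,0,0],0,1]]'
python3 - <<'E'
from h import *
I=cams.get_image("scene");cv2.imwrite("pics/s12.png",cv2.resize(I[60:280,100:400],None,fx=2.6,fy=2.6,interpolation=cv2.INTER_CUBIC))
E
```

```text
clock: 12.15
eef_pos: [531.1, 87.7, 83.2]
tool_rot: [-2.657, 1.567, 0.549]
force: [-0.9, 4.1, 16.5]
width: -0.3
clock: 12.45
eef_pos: [531.3, 87.9, 82.5]
tool_rot: [-2.65, 1.565, 0.555]
force: [-11.4, 1.8, 55.2]
width: -0.2
```

View pics/s12.png

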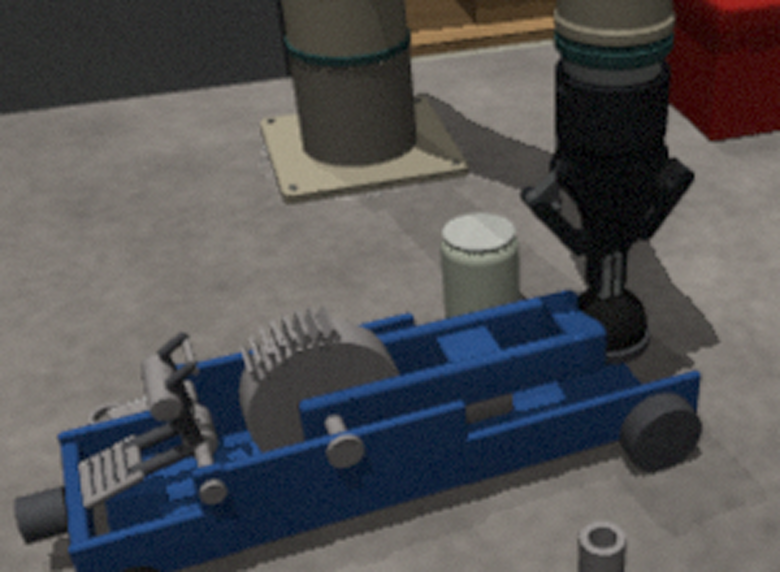

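The arm has met its stop: 55 N at the pad with no further motion, and its edge is now parallel to the chassis. I'll lift off.

```bash
python3 -m creep '[[[0,0,0],0,1],[[-0.1,0,0],0,1],[[-0.3,0,0],0,1],[[-0.7,0,0],0,1],[[-1,0,0],0,1],[[-1,0,0],0,1]]'; python3 -m creep '[[[-0.4,0,0.3],0,1],[[-0.8,0,0.6],0,1],[[-1,0,1],0,1],[[-1,0,1],0,1],[[-1,0,1],0,1],[[-1,0,1],0,1]]'
python3 - <<'E'
from h import *
tool()
I=cams.get_image("scene");cv2.imwrite("pics/s13.png",cv2.resize(I[60:330,100:400],None,fx=2.2,fy=2.2,interpolation=cv2.INTER_CUBIC))
T=cams.get_image("top");cv2.imwrite("pics/top13.png",T)
c=cams.get_calibration("scene");ct=cams.get_calibration("top")
for th in(0,.04,.1,):
    X=np.array([542.5,-130,85])+220*np.array([-.066*np.cos(th),.998*np.cos(th),np.sin(th)]);u,v=proj(c,X);print(th,(u,v),((u-100)*2.2,(v-60)*2.2),proj(ct,X))
E
```

```text
clock: 13.1
eef_pos: [532.5, 86.1, 179.9]
tool_rot: [-3.087, 1.563, 0.117]
force: [0.2, 0.0, -0.1]
width: 0.3
clock: 13.7
eef_pos: [430.2, 79.7, 275.2]
tool_rot: [0.515, 1.57, -2.563]
force: [-0.4, -0.7, -0.2]
width: 0.0
t 13.7 p [430.2  79.7 275.2] F [-0.4 -0.7 -0.2] w 0.0
[[-0.001  0.064 -0.998]
 [-0.001 -0.998 -0.064]
 [-1.     0.001  0.001]]
0 (np.float64(331.664472190915), np.float64(182.74386730876688)) (np.float64(509.661838820013), np.float64(270.03650807928716)) (np.float64(296.16155605350696), np.float64(220.65156876701792))
0.04 (np.float64(331.7128056595641), np.float64(179.0932403366207)) (np.float64(509.76817245104104), np.float64(262.00512874056557)) (np.float64(295.96981056100276), np.float64(220.4125874769061))
0.1 (np.float64(331.48040744952993), np.float64(173.6142049543386)) (np.float64(509.2568963889659), np.float64(249.95125089954493)) (np.float64(296.0127819064899), np.float64(220.0196016641156))
```

View pics/s13.png

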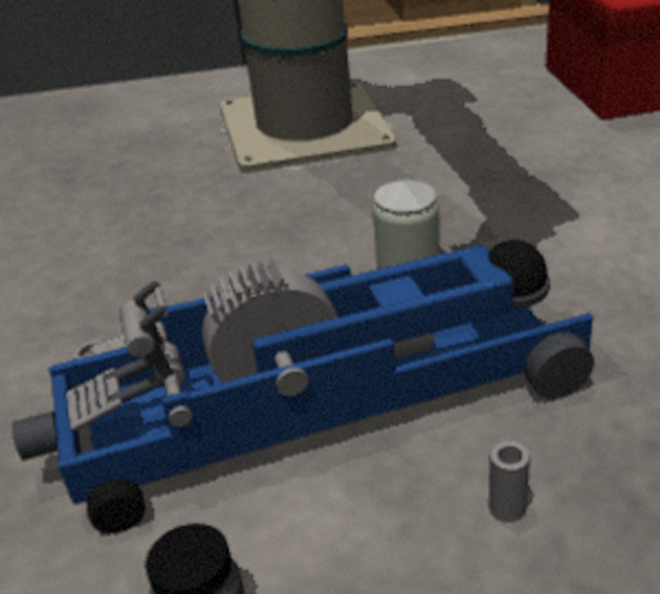

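View pics/top13.png

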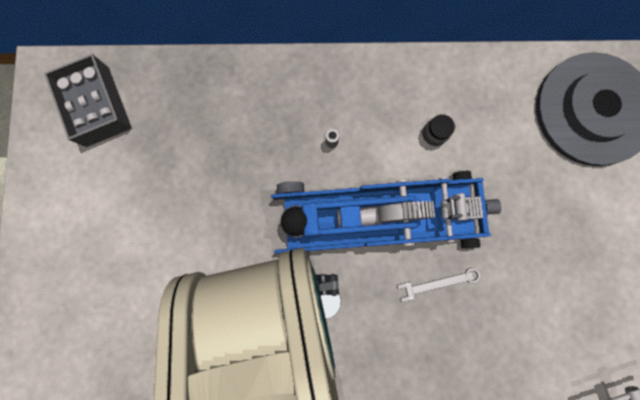

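The ball's centre in the zoom is at (516,268), against (510,270) predicted for angle 0 and row 262 for 0.04. So the arm is on its stop. The pawl is still tipped clear, the bystanders stand in place, and the robot is clear of everything.

```bash
python3 - <<'E'
from cell import order
print(order.finish_job())
E
```

```text
the job is handed in; nothing more can be done
None
```

I pressed the pawl over, pushed the lift arm down onto its stop and handed the job in at about 13.8 s. The hand-in gives no verdict, so success rests on my own checks.

- **Pawl:** I pressed the thumb plate with the shut fingertips until the pawl tipped. After lifting off, it stayed clear of the teeth with the arm still raised.
- **Lift arm:** I pushed the rubber pad down along its arc with readings of about 2–7 N, until it met its stop. My last step pressed to 55 N there, with the pawl already free. In the last picture the ball's centre is within about 1 px in height of where a fully lowered arm should put it, and the pawl was still tipped.
- **Bystanders:** The jar, socket and wrench look unmoved in the top view. The filter is partly hidden there, but it stands undisturbed in the scene view. The robot was clear of everything, with near-zero force.
- **Disagreement:** The fingertips appeared about 25 mm higher in the pictures than the reported TCP height. I therefore went by the pictures and the force readings for contact. The cause was not found.

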